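# Deburr the bore of the brass collar

### The arm

A 6-joint arm with a two-finger parallel gripper is mounted at the origin on a cart in front of the work surface, level with it; the furniture and walls round the work are solid. World frame = base frame: x ahead of the robot, y to its left, z up, the work surface at z = 0. Lengths are in mm, angles in rad, forces in N, time in s.
With the tool pointing down it reaches from about 350 to 850 mm from the base axis. Payload 8.1 kg.
Tool frame: the origin (TCP) lies midway between the tips of the shut fingers; the grasp point (between the pads) lies 19 mm behind it (manip.pinch_z is the distance from the TCP to the grasp point, in mm); z points along the fingers, y is the line along which they close (so a half turn about z gives the same grasp; the last joint's range is limited). The gripper opens to 85 mm and grips with 20 to 120 N. Pads are 22 mm wide; open, the fingers measure 114 mm over their backs; the gripper's body (76 mm by 85 mm) begins 54 mm behind the grasp point. The pads swing forward as they close: fully open they stand 13 mm farther back than shut.
Start: joints at [1.137, 0.13, 1.488, -0, 1.523, -0.085], TCP at [205.041, 563.883, 231.292] pointing down, gripper open.
Joint ranges: [-2.96, 2.96], [-0.89, 2.26], [0.02, 2.5], [-1.34, 4.48], [0, 2.73], [-2.66, 2.66]. Speed limits (rad/s): [2.39, 2.39, 2.79, 3.14, 3.14, 3.14].

### API

Orientations are given as a unit quaternion [x, y, z, w].
In Python, from workcell import telemetry, viewer, ticket, manip gives the robot as it stands.
- The arm moves only by the tool move_arm, never from a script. Its argument "steps" is a list of rows, each an object with "jaw": the closure, from 0 (fully open) to 1 (shut); "translation": the shift along the tool's x, y, z in mm, a list of three; "dr": the turn, a rotation vector about the tool's x, y, z in rad, a list of three. In form: [{"jaw": jaw, "translation": [tx, ty, tz], "dr": [rx, ry, rz]}, ...]. A call has 1 to 5 rows; each row shifts and turns the commanded pose from where the row before left it, along the tool's axes as they then stand; what a row does not reach is not made up. A row lasts 1/12 s, in which the tool goes at most 41.7 mm and 7.16 degrees, less where a joint would pass 70% of its speed; a pose out of reach is approached as far as the arm can. A call is refused whole if a number of a shift passes 41.7 or a number of a turn 0.125, either way. A call with a gripper value outside its range is refused whole. The fingers move at their own pace and stop on an object; "newtons" is the grip in N (left out, the last holds). Time passes only in rows, so rows that do not move let the fingers close. It gives the time, the measured TCP pose, the force, the opening and the grip force at its end, in the units of the state.
- telemetry.get_state(): the state, without advancing time (a new reading comes with each control period).
- viewer.read_camera(name): name is "side" or "top" or "wrist"; returns a dict with "color" (384x512x3 uint8, red, green, blue), "depth" (384x512 float32, mm along the optical axis (not along the pixel's ray), 0 where there is no reading), "fx", "fy", "cx", "cy" (pixels), "rvec" (rotation vector, rad) and "tvec" (3), from world to camera coordinates, as OpenCV has them. Camera axes: x right, y down, z forward; pixel columns grow to the right and rows downward; lengths in mm; the calibration is good to about 2 mm. A picture is of the moment at which its call begins.
- ticket.sign_off(): hands the job in; it is judged then, once.
The state is a dict: "t": time; "joints": joint angles; "joint_velocities": joint speeds; "joint_efforts": joint torques, N m; "eef_pos": TCP position; "tcp_rot": TCP orientation; "contact_force": force on the tool from outside, world axes, zero at the start; "ft_torque": the same for the moment, N m; "opening": opening from 0.0 (shut) to 1.0 (fully open); "grasp_force": force on a finger pad.
Only numpy, scipy, OpenCV 4.12 (cv2) and the standard library are available. Lean on these libraries where they do the work, as an engineer would, in place of code of your own. Each camera call takes 0.05 s, during which the arm holds its last target. There are 200 camera calls.

### The job

Take the orange-handled deburring tool from the white tube rack, dip its blade just inside the mouth of the brass collar's hole (not the aluminium one's) and press it lightly outward against the edge at the blue mark. Run it all the way round the edge, clockwise seen from above, keeping it in contact, until it is back at the mark. Then put the tool back upright in its hole of the rack, its black flange resting on the rack.

Things in the scene. Friction and masses are not known exactly. Their poses are not given: they have to be found in the camera images.
- tool_mid (a point): Centre of the deburring tool's orange grip, a square bar 22x22x70 mm with sides along this point's x and y; z up. The tool (108 mm, about 80 g) stands blade down in the white rack. Under the grip: a black flange, 30 mm diameter, 6 mm thick, underside 41 mm below this point, then the steel blade, a plain round rod of 10 mm diameter ending 73 mm below this point.
- tool_tip (a point): Lower end of the tool's blade, on its axis, 73 mm straight below tool_mid. Pressed against the brass hole's wall, the blade's axis is 20 mm from the hole's axis. The brass collar is sprung and gives way sideways: 0.4 N per mm, up to 10 mm, without turning or sinking. So aim the blade at a circle of 25 mm radius about the hole's rest position: about 2 N of contact.
- brass_bore (a point): Centre of the brass collar's hole, in the plane of its top, 53 mm above the bench; z up. Hole 50 mm diameter, 30 mm deep, closed floor; collar 74 mm outside, on a sprung nest with a grey 104 mm foot fixed to the bench. The blue line on its top lies toward -x of this frame (facing the robot within 35 deg); clockwise from above leads -x, +y, +x, -y, -x. A like aluminium collar stands near by.
- rack_hole (a point): Centre of the tool's hole in the white tube rack (62x186x66 mm, fixed), at the top of its upper deck, 64 mm above the bench; z up, the rack's length along y. Hole about 19 mm wide. With the tool home its flange lies on the deck and tool_mid is 41 mm above this point. Two test tubes, tops 164 mm above the bench, stand in the rack 81 and 108 mm from here toward -y.
There are look-alikes about, which are no part of the job. Leave any green or turquoise look-alike of the part that bears tool_mid alone. Leave any purple look-alike of the part that bears brass_bore alone.

How it is judged:
By the outcome, as a careful person would: the job done as asked, in the order asked, and still so for the second after the job is handed in, with the robot touching nothing.
It also fails if it takes over 64 s, if anything falls off the work surface, if the arm or the gripper's body presses on something with over 40 N, if the wrist force passes 120 N, or if a joint passes its speed limit or range.

## Working session

There is one attempt and no reset: what is moved stays moved. The work goes in short steps, Python scripts to look and compute and a tool call to move; the robot and the scene stay as the last step left them, time stands still between calls to the robot, and variables do not carry over. Pictures are saved under pics/ and viewed, at most 10 in all, crops included, and the job is handed in when it is done.

Besides the shell and the picture viewer there is one more tool, called after "Request:" as a command line: name --argument value ..., lists and objects as JSON in quotes. move_arm: Moves the arm, as the interface text tells. Its arguments: {"type":"object","properties":{"steps":{"type":"array"},"newtons":{"type":"number"}},"required":["steps"]}

```bash
mkdir -p pics; ls
cat > h.py <<'E'
import numpy as np, cv2
from workcell import telemetry, viewer, ticket, manip
from scipy.spatial.transform import Rotation as Ro
def cam(n):
    c=viewer.read_camera(n); c['R']=cv2.Rodrigues(np.array(c['rvec'],float))[0]; c['t']=np.array(c['tvec'],float).ravel(); return c
def ray(c,u,v,z):
    d=c['R'].T@np.array([(u-c['cx'])/c['fx'],(v-c['cy'])/c['fy'],1]); o=-c['R'].T@c['t']
    return o+d*(z-o[2])/d[2]
def cloud(c):
    v,u=np.mgrid[0:384,0:512]; D=c['depth']
    P=np.stack([(u-c['cx'])/c['fx']*D,(v-c['cy'])/c['fy']*D,D],-1)
    return (P-c['t'])@c['R']
def save(c,n): cv2.imwrite('pics/'+n,c['color'][:,:,::-1])
E
python3 - <<'E'
from h import *
s=telemetry.get_state(); print(s)
ims=[]
for n in('top','side'):
    c=cam(n); save(c,n+'0.png'); np.savez(n+'0.npz',**c); print(n,-c['R'].T@c['t'],c['R'][2])
E
```

```text
pics
{'t': 0.0, 'joints': array([ 1.13661687e+00,  1.31200423e-01,  1.48928808e+00, -3.96294095e-05,
        1.52299872e+00, -8.53917767e-02]), 'joint_velocities': array([ 5.51939751e-04,  1.78274303e-03, -6.93691220e-04,  4.86805301e-04,
       -1.47507298e-03, -5.87407666e-06]), 'joint_efforts': array([ 2.16677108e-03, -5.69406724e+01, -5.00535786e+01,  2.65028057e-04,
        1.52475655e-02,  1.08675752e-05]), 'eef_pos': array([204.80787205, 563.36943304, 230.21615186]), 'tcp_rot': array([ 1.73510174e-01,  9.84831621e-01, -9.20581341e-04, -2.24204838e-04]), 'contact_force': array([ 1.12409453,  0.59499842, -0.14623226]), 'ft_torque': array([ 0.00369559, -0.02799261,  0.00741238]), 'grasp_force': 0.0, 'opening': 0.999701290582584}
top [ 299.45683678   41.93386757 1296.59488272] [ 0.19766928 -0.00493312 -0.98025635]
side [ 344.76305511 -775.97120235  573.75349974] [ 0.21795591  0.83334969 -0.50796015]
```

View pics/top0.png

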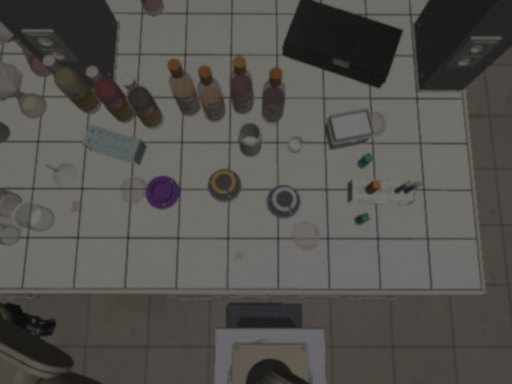

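View pics/side0.png

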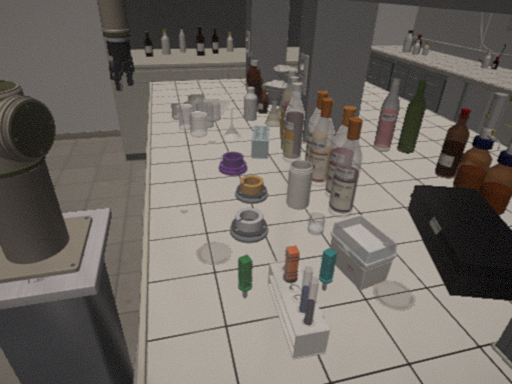

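Top view: the orange grip is at (373,187) in the white rack at (383,192), with tubes at about (400–412,187). The green (362,218) and teal (366,160) grips are look-alikes. The brass-coloured collar is at (224,183), the aluminium one at (284,200) and the purple look-alike at (162,192). The orange grip in the rack and the brass collar fit the description, so I'll measure both and confirm them in one crop.

Run:
```python
from h import *
for n in('top','side'):
    c=dict(np.load(n+'0.npz')); P=cloud(c); hsv=cv2.cvtColor(c['color'],cv2.COLOR_RGB2HSV)
    h,s,v=cv2.split(hsv)
    def blob(m,name,box,zr):
        mm=np.zeros_like(m); x0,y0,x1,y1=box; mm[y0:y1,x0:x1]=m[y0:y1,x0:x1]
        mm&=(P[...,2]>zr[0])&(P[...,2]<zr[1])
        q=P[mm]; vv,uu=np.nonzero(mm)
        if len(q)<5: print(n,name,len(q));return
        print(n,name,len(q),'uv',uu.mean(),vv.mean(),'med',np.median(q,0).round(1),'lo',np.percentile(q,4,axis=0).round(1),'hi',np.percentile(q,96,axis=0).round(1))
        return mm
    b=dict(top=[(355,170,395,200),(200,160,250,205),(340,170,420,215)],side=[(275,235,310,290),(230,165,275,205),(255,250,335,355)])[n]
    blob((h<14)&(s>120)&(v>60),'orange',b[0],(20,180))
    blob((h<14)&(s>120)&(v>60),'orangetop',b[0],(135,150))
    blob((h>8)&(h<28)&(s>90)&(v>50),'brass',b[1],(40,70))
    blob((h>95)&(h<130)&(s>100),'blue',b[1],(30,80))
    m=blob((s<60)&(v>80),'deck',b[2],(58,70))
    if m is not None and n=='top':
        q=P[m][:,:2].astype(np.float32); print(cv2.minAreaRect(q))
c=dict(np.load('top0.npz'))['color'][:,:,::-1]
a=cv2.resize(c[160:210,195:255],(480,400),interpolation=cv2.INTER_CUBIC); d=cv2.resize(c[145:225,345:425],(310*1,400),interpolation=cv2.INTER_CUBIC)
d=cv2.resize(c[150:225,350:410],(320,400),interpolation=cv2.INTER_CUBIC)
cv2.imwrite('pics/crop1.png',np.clip(np.hstack([a,d])*1.6,0,255).astype(np.uint8))
```

```text
top orange 54 uv 375.74074074074076 184.61111111111111 med [ 546.1 -292.4  137.9] lo [ 538.1 -301.   133.6] hi [ 556.9 -282.4  142.7]
top orangetop 46 uv 375.7608695652174 184.43478260869566 med [ 547.1 -292.4  138.3] lo [ 538.  -301.1  135.8] hi [ 556.7 -282.1  142.9]
top brass 248 uv 222.99193548387098 181.57258064516128 med [575.3 141.9  51.5] lo [538.4 106.4  46.2] hi [603.2 171.5  55.9]
top blue 0
top deck 843 uv 381.24317912218265 191.30842230130486 med [ 537.5 -333.4   62.6] lo [ 517.2 -418.9   58.7] hi [ 574.9 -245.9   67.1]
((546.6685180664062, -333.5811462402344), (186.36582946777344, 61.67262268066406), 88.28233337402344)
side orange 230 uv 292.795652173913 260.3608695652174 med [ 549.7 -304.2  122.9] lo [ 540.5 -305.8   76.1] hi [ 556.6 -288.9  141.4]
side orangetop 87 uv 292.62068965517244 250.41379310344828 med [ 548.9 -298.1  140.2] lo [ 540.1 -305.3  136.2] hi [ 557.  -287.6  141.9]
side brass 239 uv 251.4225941422594 182.80334728033472 med [572.5 124.3  51.5] lo [541.1 101.9  40.9] hi [602.1 165.   55.6]
side blue 0
side deck 1628 uv 297.4551597051597 304.0251842751843 med [ 537.  -370.5   64.6] lo [ 518.8 -427.    61.7] hi [ 575.4 -250.8   67. ]
```

View pics/crop1.png

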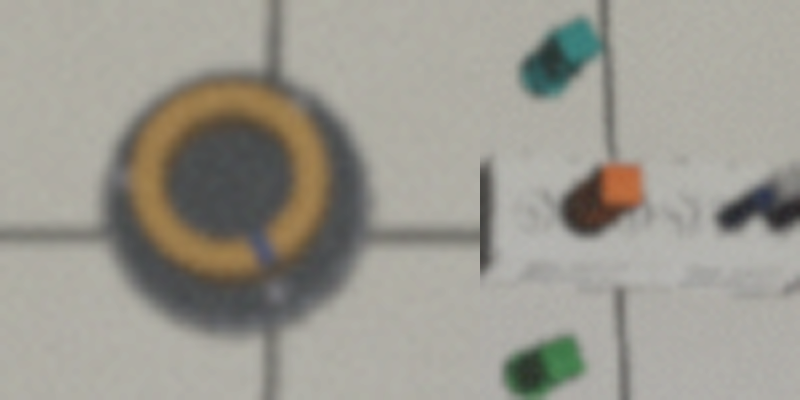

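The crop shows the brass ring with its blue line at about pixel (227.7,191), and the orange grip in the rack between the teal and green look-alikes. Next I'll work out the brass centre and plan the path.

Run:
```python
from h import *
c=dict(np.load('top0.npz')); P=cloud(c); h,s,v=cv2.split(cv2.cvtColor(c['color'],cv2.COLOR_RGB2HSV))
m=((h>8)&(h<28)&(s>90)&(v>50)&(P[...,2]>40)&(P[...,2]<70)).astype(np.uint8); m[:,:200]=0;m[:,250:]=0;m[:160]=0;m[205:]=0
cs,hi=cv2.findContours(cv2.morphologyEx(m,cv2.MORPH_CLOSE,np.ones((3,3))),cv2.RETR_CCOMP,cv2.CHAIN_APPROX_NONE)
for k in cs:
    if len(k)<15: continue
    q=np.array([ray(c,u,w,53)[:2] for u,w in k[:,0]],np.float32); print(len(k),cv2.fitEllipse(q))
print('blue',ray(c,227.75,191,53))
for n,u,w,z in(('green',362,218,70),('teal',366,160,70),('tube',412,187,164)): print(n,P[w,u],ray(c,u,w,z))
for n,(u,w) in dict(glass=(250,133),alu=(284,200)).items(): q=P[w-15:w+10,u-8:u+8].reshape(-1,3); print(n,np.median(q,0),q[:,2].max())
```

```text
112 ((571.0465087890625, 138.56797790527344), (65.427734375, 66.74269104003906), 104.70086669921875)
blue [544.16415976 124.57236934  53.        ]
green [ 457.45425727 -256.60872142  108.87967549] [ 462.62627864 -266.38146737   70.        ]
teal [ 626.49694688 -276.59576736  106.01248197] [ 636.38918622 -286.23058367   70.        ]
tube [ 541.74550808 -394.156131    132.94315169] [ 535.27903507 -382.51726984  164.        ]
glass [726.93504823  60.73122766  32.97560551] 1296.5948827172372
alu [532.38129213 -41.57458059  24.09582483] 1296.5948827172372
```

Request:
move_arm --steps '[{"jaw": 0, "translation": [-28, -28, 0], "dr": [0, 0, 0]}, {"jaw": 0, "translation": [-28, -28, 0], "dr": [0, 0, 0.12]}, {"jaw": 0, "translation": [0, 0, 0], "dr": [0, 0, 0.12]}]'

```text
t: 0.35
eef_pos: [240.1, 486.9, 229.3]
tcp_rot: [0.294, 0.956, -0.003, 0.001]
contact_force: [-0.1, -0.5, -0.9]
opening: 1.002
grasp_force: 0.0
```

Request:
move_arm --steps '[{"jaw": 0, "translation": [0, 0, 0], "dr": [0, 0, 0.1225]}, {"jaw": 0, "translation": [0, 0, 0], "dr": [0, 0, 0.1225]}, {"jaw": 0, "translation": [0, 0, 0], "dr": [0, 0, 0.1225]}, {"jaw": 0, "translation": [0, 0, 0], "dr": [0, 0, 0.1225]}]'

```text
t: 0.68
eef_pos: [238.5, 491.7, 230.8]
tcp_rot: [0.516, 0.856, -0.0, -0.0]
contact_force: [-0.2, -0.7, -0.1]
opening: 0.997
grasp_force: 0.0
```

Request:
move_arm --steps '[{"jaw": 0, "translation": [0, 0, 0], "dr": [0, 0, 0.1225]}, {"jaw": 0, "translation": [0, 0, 0], "dr": [0, 0, 0.1225]}, {"jaw": 0, "translation": [0, 0, 0], "dr": [0, 0, 0.1225]}, {"jaw": 0, "translation": [0, 0, 0], "dr": [0, 0, 0.1225]}]'

```text
t: 1.02
eef_pos: [238.3, 491.8, 230.7]
tcp_rot: [0.709, 0.706, -0.001, 0.0]
contact_force: [-0.6, -0.7, 0.1]
opening: 0.998
grasp_force: 0.0
```

Request:
move_arm --steps '[{"jaw": 0, "translation": [-30, 28, 0], "dr": [0, 0, 0]}, {"jaw": 0, "translation": [-30, 28, 0], "dr": [0, 0, 0]}, {"jaw": 0, "translation": [-30, 28, 0], "dr": [0, 0, 0]}, {"jaw": 0, "translation": [-30, 28, 0], "dr": [0, 0, 0]}, {"jaw": 0, "translation": [-30, 28, 0], "dr": [0, 0, 0]}]'

```text
t: 1.43
eef_pos: [379.4, 340.8, 230.9]
tcp_rot: [0.706, 0.708, -0.0, -0.0]
contact_force: [1.0, 0.3, 0.8]
opening: 0.999
grasp_force: 0.0
```

Request:
move_arm --steps '[{"jaw": 0, "translation": [-30, 28, 0], "dr": [0, 0, 0]}, {"jaw": 0, "translation": [-30, 28, 0], "dr": [0, 0, 0]}, {"jaw": 0, "translation": [-30, 28, 0], "dr": [0, 0, 0]}, {"jaw": 0, "translation": [-30, 28, 0], "dr": [0, 0, 0]}, {"jaw": 0, "translation": [0, 0, 0], "dr": [0, 0, 0]}]'

```text
t: 1.85
eef_pos: [494.8, 216.9, 230.8]
tcp_rot: [0.708, 0.706, -0.001, 0.001]
contact_force: [0.1, 1.6, 1.3]
opening: 1.0
grasp_force: 0.0
```

Request:
move_arm --steps '[{"jaw": 0, "translation": [-39, 15, 0], "dr": [0, 0, 0]}, {"jaw": 0, "translation": [-39, 15, 0], "dr": [0, 0, 0]}, {"jaw": 0, "translation": [0, 0, 0], "dr": [0, 0, 0]}]'

```text
t: 2.1
eef_pos: [522.9, 138.8, 230.7]
tcp_rot: [0.708, 0.706, -0.001, 0.001]
contact_force: [0.9, 0.1, 0.1]
opening: 1.002
grasp_force: 0.0
```

```bash
cat >> h.py <<'E'
def brass(c,side=True):
    P=cloud(c); h,s,v=cv2.split(cv2.cvtColor(c['color'],cv2.COLOR_RGB2HSV))
    near=np.hypot(P[...,0]-571,P[...,1]-138.6)<50
    m=((h>8)&(h<28)&(s>90)&(v>50)&(abs(P[...,2]-53)<6)&near)
    b=(h>95)&(h<130)&(s>100)&(abs(P[...,2]-53)<8)&near
    out=cv2.morphologyEx((m|b).astype(np.uint8),cv2.MORPH_CLOSE,np.ones((3,3)))
    cs,_=cv2.findContours(out,cv2.RETR_CCOMP,cv2.CHAIN_APPROX_NONE)
    for k in cs:
        if len(k)<25: continue
        q=np.array([ray(c,u,w,53)[:2] for u,w in k[:,0]],np.float32); print('brass',len(k),cv2.fitEllipse(q))
    if b.sum(): vv,uu=np.nonzero(b); print('blue',b.sum(),ray(c,uu.mean(),vv.mean(),53))
E
python3 - <<'E'
from h import *
c=cam('wrist'); save(c,'w1.png'); print(telemetry.get_state()['eef_pos'],-c['R'].T@c['t'],c['R'][2]); brass(c)
E
```

```text
[521.92680802 141.55192186 230.71346715] [523.0056395  220.50048807 372.93193688] [-0.00184037 -0.31988628 -0.94745416]
brass 165 ((573.2417602539062, 140.59251403808594), (71.00233459472656, 71.82157897949219), 158.9669647216797)
brass 115 ((573.1041870117188, 140.45164489746094), (49.529563903808594, 50.25571823120117), 117.86721801757812)
blue 27 [545.58201413 126.13775137  53.        ]
```

View pics/w1.png

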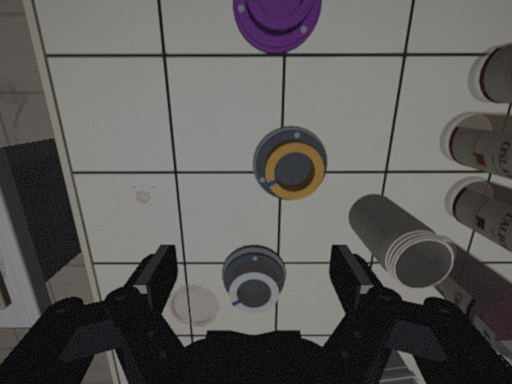

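The wrist view shows the brass ring centred at about (293,172), with the blue line at (270,184) and the aluminium collar at (253,290). The ring fits as 71 mm outside and 50 mm hole, both right, at about (573,140.5) mm. The mark lies at 207.5°. Next I'll go to the tool.

Request:
move_arm --steps '[{"jaw": 0, "translation": [-39, 2.5, 0], "dr": [0, 0, 0]}, {"jaw": 0, "translation": [-39, 2.5, 0], "dr": [0, 0, 0]}, {"jaw": 0, "translation": [-39, 2.5, 0], "dr": [0, 0, 0]}, {"jaw": 0, "translation": [-39, 2.5, 0], "dr": [0, 0, 0]}, {"jaw": 0, "translation": [-39, 2.5, 0], "dr": [0, 0, 0]}]'

```text
t: 2.57
eef_pos: [533.7, -50.5, 231.1]
tcp_rot: [0.706, 0.708, 0.0, -0.0]
contact_force: [1.1, 0.4, -0.1]
opening: 0.996
grasp_force: 0.0
```

Request:
move_arm --steps '[{"jaw": 0, "translation": [-39, 2.5, 0], "dr": [0, 0, 0]}, {"jaw": 0, "translation": [-39, 2.5, 0], "dr": [0, 0, 0]}, {"jaw": 0, "translation": [-39, 2.5, 0], "dr": [0, 0, 0]}, {"jaw": 0, "translation": [-39, 2.5, 0], "dr": [0, 0, 0]}, {"jaw": 0, "translation": [0, 0, 0], "dr": [0, 0, 0]}]'

```text
t: 2.98
eef_pos: [543.9, -211.4, 230.6]
tcp_rot: [0.708, 0.706, -0.001, 0.0]
contact_force: [0.2, 0.4, 0.2]
opening: 1.003
grasp_force: 0.0
```

```bash
cat >> h.py <<'E'
def tool(c):
    P=cloud(c); h,s,v=cv2.split(cv2.cvtColor(c['color'],cv2.COLOR_RGB2HSV))
    m=((h<14)&(s>120)&(v>60)&(P[...,2]>135)&(P[...,2]<146)&(np.hypot(P[...,0]-547,P[...,1]+293)<40))
    vv,uu=np.nonzero(m); q=np.array([ray(c,u,w,140)[:2] for u,w in zip(uu,vv)],np.float32)
    print('tool',len(q),cv2.minAreaRect(q),np.median(P[m][:,2]))
def deck(c):
    P=cloud(c); h,s,v=cv2.split(cv2.cvtColor(c['color'],cv2.COLOR_RGB2HSV))
    m=(s<60)&(v>80)&(abs(P[...,2]-64)<4)&(abs(P[...,0]-547)<50)&(P[...,1]<-220)
    print('deck',m.sum(),cv2.minAreaRect(P[m][:,:2].astype(np.float32)),np.median(P[m][:,2]))
E
python3 - <<'E'
from h import *
c=cam('wrist'); save(c,'w2.png'); print([telemetry.get_state()['eef_pos'] for _ in range(2)]); tool(c); deck(c)
E
```

```text
[array([ 543.97257255, -208.45816861,  230.55366169]), array([ 543.97257255, -208.45816861,  230.55366169])]
tool 359 ((549.3361206054688, -290.1826171875), (21.41881561279297, 20.45284652709961), 89.96821594238281) 138.91766335878617
deck 3835 ((548.7096557617188, -333.3476257324219), (185.47413635253906, 61.14617919921875), 88.23871612548828) 63.13393134923245
```

View pics/w2.png

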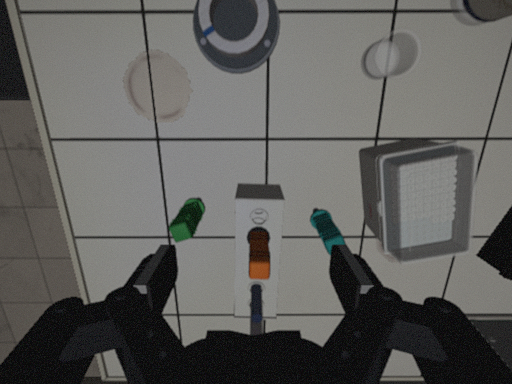

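Tool centre is about (549,−290.5), with its top at z≈139 and yaw about 0. The orange grip is at (259,255) between the green and turquoise look-alikes. I'll partly close the jaws to keep clear of them, then go down.

Request:
move_arm --steps '[{"jaw": 0.5, "translation": [-41, 2.5, 0], "dr": [0, 0, 0]}, {"jaw": 0.5, "translation": [-41, 2.5, 0], "dr": [0, 0, 0]}, {"jaw": 0.5, "translation": [0, 0, 25], "dr": [0, 0, 0]}, {"jaw": 0.5, "translation": [0, 0, 25], "dr": [0, 0, 0]}, {"jaw": 0.5, "translation": [0, 0, 0], "dr": [0, 0, 0]}]'

```text
t: 3.45
eef_pos: [547.2, -285.2, 175.0]
tcp_rot: [0.706, 0.708, -0.001, -0.005]
contact_force: [-0.5, 0.2, -1.7]
opening: 0.497
grasp_force: 0.0
```

Run:
```python
from h import *
print(telemetry.get_state()['eef_pos'],telemetry.get_state()['opening'])
c=cam('wrist'); save(c,'w3.png'); tool(c); c=cam('side'); save(c,'s3.png'); print(telemetry.get_state()['eef_pos'])
```

```text
[ 547.1505163  -285.1967755   174.95710304] 0.49725106338366315
tool 728 ((549.4952392578125, -291.6531982421875), (21.878450393676758, 20.55962562561035), 89.48111724853516) 138.98396144746462
[ 549.02867055 -285.92257328  180.12538549]
```

View pics/w3.png

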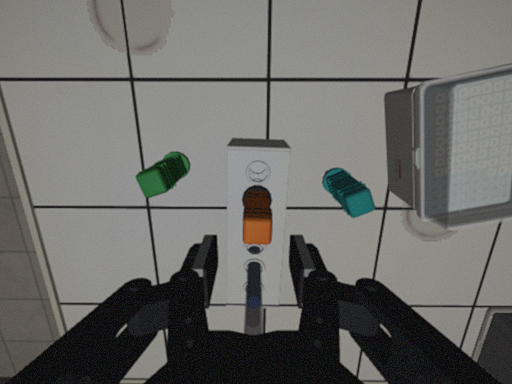

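The wrist view shows the orange grip at (257,225) centred between the fingers in x, with the green and teal grips well outside. I need to go 5 mm further in −y and then down.

Request:
move_arm --steps '[{"jaw": 0.5, "translation": [-5, 0, 20], "dr": [0, 0, 0]}, {"jaw": 0.5, "translation": [0, 0, 20], "dr": [0, 0, 0]}, {"jaw": 0.5, "translation": [0, 0, 20], "dr": [0, 0, 0]}, {"jaw": 0.5, "translation": [0, 0, 15], "dr": [0, 0, 0]}, {"jaw": 0.5, "translation": [0, 0, 0], "dr": [0, 0, 0]}]'

```text
t: 3.97
eef_pos: [548.9, -291.0, 104.6]
tcp_rot: [0.706, 0.708, -0.0, -0.002]
contact_force: [0.2, 0.3, -0.5]
opening: 0.5
grasp_force: 0.0
```

Request:
move_arm --steps '[{"jaw": 0.5, "translation": [0, 0, 0], "dr": [0, 0, 0]}]'

```text
t: 4.05
eef_pos: [550.1, -292.2, 107.5]
tcp_rot: [0.706, 0.708, 0.0, 0.0]
contact_force: [1.2, -0.0, 0.2]
opening: 0.499
grasp_force: 0.0
```

Request:
move_arm --steps '[{"jaw": 1, "translation": [0, 0, 2], "dr": [0, 0, 0]}, {"jaw": 1, "translation": [0, 0, 0], "dr": [0, 0, 0]}, {"jaw": 1, "translation": [0, 0, 0], "dr": [0, 0, 0]}, {"jaw": 1, "translation": [0, 0, 0], "dr": [0, 0, 0]}, {"jaw": 1, "translation": [0, 0, 0], "dr": [0, 0, 0]}]' --newtons 70

```text
t: 4.47
eef_pos: [551.0, -293.6, 106.7]
tcp_rot: [0.706, 0.708, 0.001, 0.002]
contact_force: [0.4, 0.9, 6.3]
opening: 0.248
grasp_force: 69.2
```

Request:
move_arm --steps '[{"jaw": 1, "translation": [0, 0, 0], "dr": [0, 0, 0]}, {"jaw": 1, "translation": [0, 0, 0], "dr": [0, 0, 0]}, {"jaw": 1, "translation": [0, 0, 0], "dr": [0, 0, 0]}]'

```text
t: 4.72
eef_pos: [551.0, -293.6, 106.8]
tcp_rot: [0.706, 0.708, 0.001, 0.002]
contact_force: [0.3, 0.9, 6.5]
opening: 0.249
grasp_force: 69.2
```

Run:
```python
from h import *
print(telemetry.get_state()['eef_pos'])
c=cam('wrist'); tool(c); c=cam('side'); tool(c); print(telemetry.get_state()['eef_pos'])
c=cam('top');tool(c); print(telemetry.get_state()['eef_pos'],telemetry.get_state()['tcp_rot'])
```

```text
[ 550.97495486 -293.58859265  106.75158082]
tool 1647 ((550.6051025390625, -291.05706787109375), (20.926836013793945, 23.269798278808594), 0.03878236562013626) 139.03468782840892
tool 87 ((552.014892578125, -298.6980285644531), (26.14478874206543, 19.720760345458984), 77.58261108398438) 140.24076044764678
[ 550.9529206  -293.61142851  106.75076779]Traceback (most recent call last):
  File "<stdin>", line 4, in <module>
  File "h.py", line 29, in tool
    print('tool',len(q),cv2.minAreaRect(q),np.median(P[m][:,2]))
                        ~~~~~~~~~~~~~~~^^^
cv2.error: OpenCV(4.12.0) /io/opencv/modules/imgproc/src/convhull.cpp:143: error: (-215:Assertion failed) total >= 0 && (depth == CV_32F || depth == CV_32S) in function 'convexHull'
```

Gripped, with the opening right for 22 mm. The home TCP reads (551,−293.6,106.8). Both cameras put the brass about (+23.6,+431) from the tool, so the circle centre in TCP terms is about (574.5,137.6). Lift and carry.

Request:
move_arm --steps '[{"jaw": 1, "translation": [0, 0, -10], "dr": [0, 0, 0]}, {"jaw": 1, "translation": [0, 0, -20], "dr": [0, 0, 0]}, {"jaw": 1, "translation": [0, 0, -25], "dr": [0, 0, 0]}, {"jaw": 1, "translation": [0, 0, -25], "dr": [0, 0, 0]}, {"jaw": 1, "translation": [0, 0, 0], "dr": [0, 0, 0]}]'

```text
t: 5.28
eef_pos: [552.0, -294.8, 191.8]
tcp_rot: [0.706, 0.708, 0.001, 0.005]
contact_force: [0.5, -0.4, -0.5]
opening: 0.244
grasp_force: 68.5
```

Request:
move_arm --steps '[{"jaw": 1, "translation": [0, 0, -10], "dr": [0, 0, 0]}, {"jaw": 1, "translation": [15, 1, 0], "dr": [0, 0, 0]}, {"jaw": 1, "translation": [30, 2, 0], "dr": [0, 0, 0]}, {"jaw": 1, "translation": [38, 2, 0], "dr": [0, 0, 0]}, {"jaw": 1, "translation": [38, 2, 0], "dr": [0, 0, 0]}]'

```text
t: 5.7
eef_pos: [555.2, -170.4, 193.1]
tcp_rot: [0.707, 0.707, -0.0, -0.001]
contact_force: [0.8, 0.8, -0.7]
opening: 0.246
grasp_force: 68.5
```

Request:
move_arm --steps '[{"jaw": 1, "translation": [38, 2, 0], "dr": [0, 0, 0]}, {"jaw": 1, "translation": [38, 2, 0], "dr": [0, 0, 0]}, {"jaw": 1, "translation": [38, 2, 0], "dr": [0, 0, 0]}, {"jaw": 1, "translation": [38, 2, 0], "dr": [0, 0, 0]}, {"jaw": 1, "translation": [38, 2, 0], "dr": [0, 0, 0]}]'

```text
t: 6.12
eef_pos: [564.5, 20.5, 193.3]
tcp_rot: [0.706, 0.708, -0.001, -0.001]
contact_force: [0.8, -0.5, -0.9]
opening: 0.247
grasp_force: 68.5
```

Request:
move_arm --steps '[{"jaw": 1, "translation": [38, 2, 0], "dr": [0, 0, 0]}, {"jaw": 1, "translation": [38, 2, 0], "dr": [0, 0, 0]}, {"jaw": 1, "translation": [25, 2, 0], "dr": [0, 0, 0]}, {"jaw": 1, "translation": [10, 0, 0], "dr": [0, 0, 0]}, {"jaw": 1, "translation": [0, 0, 0], "dr": [0, 0, 0]}]'

```text
t: 6.53
eef_pos: [570.4, 131.7, 193.2]
tcp_rot: [0.705, 0.709, -0.001, -0.001]
contact_force: [-0.2, 0.4, -1.7]
opening: 0.249
grasp_force: 68.5
```

Request:
move_arm --steps '[{"jaw": 1, "translation": [0, 0, 0], "dr": [0, 0, 0]}, {"jaw": 1, "translation": [0, 0, 0], "dr": [0, 0, 0]}, {"jaw": 1, "translation": [0, 0, 0], "dr": [0, 0, 0]}]'

```text
t: 6.78
eef_pos: [571.6, 127.5, 194.1]
tcp_rot: [0.707, 0.707, -0.0, -0.0]
contact_force: [-0.3, 0.2, -0.6]
opening: 0.246
grasp_force: 68.5
```

```bash
cat >> h.py <<'E'
def tool2(c,z):
    P=cloud(c); h,s,v=cv2.split(cv2.cvtColor(c['color'],cv2.COLOR_RGB2HSV))
    m=(h<14)&(s>120)&(v>60)&(abs(P[...,2]-z)<5)&(np.hypot(P[...,0]-571,P[...,1]-132)<50)
    if m.sum()<10: print('no tool');return
    vv,uu=np.nonzero(m); zz=np.median(P[m][:,2]); q=np.array([ray(c,u,w,z)[:2] for u,w in zip(uu,vv)],np.float32)
    print('tool',len(q),cv2.minAreaRect(q),zz)
E
python3 - <<'E'
from h import *
for n in('wrist','side','wrist','top'):
    c=cam(n); save(c,n+'4.png'); s=telemetry.get_state(); print(n,s['eef_pos'],s['tcp_rot'],s['contact_force']); tool2(c,228); brass(c)
E
```

```text
wrist [571.67417292 127.5239095  194.16931871] [ 7.07067496e-01  7.07146024e-01 -2.36612649e-04  1.69796414e-05] [-0.45730934 -0.25750465 -0.64428156]
tool 1640 ((571.3486328125, 130.2414093017578), (20.79629898071289, 22.56557273864746), 0.1270645260810852) 226.27948284557056
brass 188 ((573.8825073242188, 140.28709411621094), (71.3162841796875, 71.80028533935547), 62.29981994628906)
brass 129 ((574.084716796875, 140.36378479003906), (48.9538459777832, 50.06520080566406), 93.89697265625)
blue 42 [546.01464854 125.2459028   53.        ]
side [571.75093136 127.63586723 194.26241499] [ 7.07080064e-01  7.07133489e-01 -1.04964835e-04  2.82646610e-05] [-0.67250214 -0.04956341 -1.42195559]
tool 26 ((570.3560180664062, 117.08660125732422), (24.238548278808594, 16.920974731445312), 76.68314361572266) 227.09358123495144
brass 55 ((572.7747802734375, 133.56654357910156), (68.94557189941406, 81.36743927001953), 172.01193237304688)
brass 34 ((571.786376953125, 134.02130126953125), (45.38282012939453, 46.7539176940918), 31.540719985961914)
wrist [571.78492269 127.83638356 194.31913186] [ 7.069901
[... 165 characters left out ...]
23.140869140625), 0.09825561195611954) 226.51801546454726
brass 185 ((573.954345703125, 140.28012084960938), (71.19599151611328, 71.85324096679688), 72.5195541381836)
brass 129 ((574.0338745117188, 140.29116821289062), (48.931243896484375, 49.78727340698242), 94.4742431640625)
blue 41 [546.07690076 125.24593724  53.        ]
top [571.7778891  128.02097576 194.3299413 ] [ 7.06919288e-01  7.07294223e-01 -2.41203252e-05  3.42201948e-05] [-0.3223785  -0.36866536 -0.525542  ]
no tool
brass 56 ((563.7546997070312, 151.48486328125), (36.72477340698242, 60.09701919555664), 120.8258285522461)
brass 38 ((570.9021606445312, 113.42284393310547), (19.63300895690918, 51.79954528808594), 89.82970428466797)
```

View pics/side4.png

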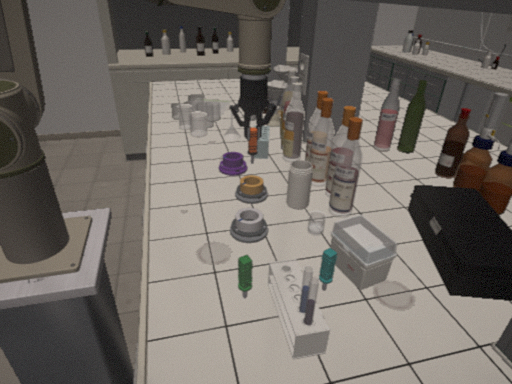

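View pics/wrist4.png

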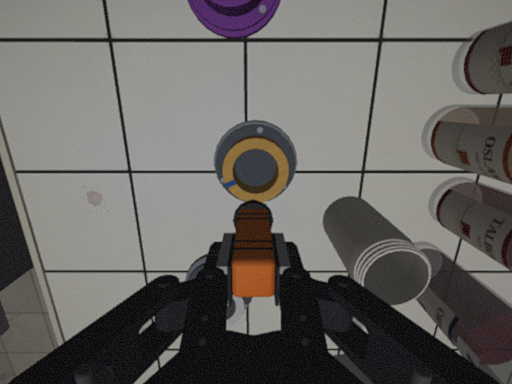

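The side and wrist views agree. The tool hangs upright at (571.5,130.4) and the brass bore is at (574,140.3), its ring around wrist pixel (256,168). Shift by (+2.5,+9.6) and descend into the centre of the bore.

Request:
move_arm --steps '[{"jaw": 1, "translation": [9.6, 2.5, 0], "dr": [0, 0, 0]}, {"jaw": 1, "translation": [0, 0, 15], "dr": [0, 0, 0]}, {"jaw": 1, "translation": [0, 0, 15], "dr": [0, 0, 0]}, {"jaw": 1, "translation": [0, 0, 10], "dr": [0, 0, 0]}, {"jaw": 1, "translation": [0, 0, 0], "dr": [0, 0, 0]}]'

```text
t: 7.4
eef_pos: [572.5, 138.7, 151.2]
tcp_rot: [0.706, 0.708, -0.002, -0.001]
contact_force: [-0.5, -0.9, -1.8]
opening: 0.248
grasp_force: 68.5
```

Request:
move_arm --steps '[{"jaw": 1, "translation": [0, 0, 0], "dr": [0, 0, 0]}, {"jaw": 1, "translation": [0, 0, 0], "dr": [0, 0, 0]}, {"jaw": 1, "translation": [0, 0, 0], "dr": [0, 0, 0]}, {"jaw": 1, "translation": [0, 0, 0], "dr": [0, 0, 0]}, {"jaw": 1, "translation": [0, 0, 0], "dr": [0, 0, 0]}]'

```text
t: 7.82
eef_pos: [574.6, 138.7, 155.1]
tcp_rot: [0.706, 0.708, 0.001, 0.0]
contact_force: [0.3, 0.1, -0.8]
opening: 0.243
grasp_force: 68.5
```

Run:
```python
from h import *
for n in('wrist','wrist'):
    c=cam(n); s=telemetry.get_state(); print(n,s['eef_pos'],s['tcp_rot'],s['contact_force']); tool2(c,187); brass(c)
```

```text
wrist [574.53476831 138.65408163 154.98733016] [7.06413702e-01 7.07798969e-01 4.45422121e-04 3.19037276e-04] [ 0.10951641  0.09609412 -0.79296996]
tool 1706 ((574.336669921875, 140.40142822265625), (21.183807373046875, 24.076438903808594), 0.13317422568798065) 187.37639955225237
brass 305 ((573.9857788085938, 140.8467559814453), (66.79576110839844, 66.96798706054688), 104.1911849975586)
blue 55 [546.24362725 125.22269588  53.        ]
wrist [574.40744289 138.63417294 154.78883446] [7.06404741e-01 7.07808023e-01 3.10144651e-04 2.17191965e-04] [-0.47455142 -0.73844527 -0.85445007]
tool 1701 ((574.2247924804688, 140.51593017578125), (21.14734649658203, 24.035594940185547), 0.1473546028137207) 187.1857323717384
brass 300 ((573.8579711914062, 140.69573974609375), (66.75437927246094, 67.06829833984375), 118.5567626953125)
blue 55 [546.12755065 125.18746967  53.        ]
```

Request:
move_arm --steps '[{"jaw": 1, "translation": [0, 0, 12], "dr": [0, 0, 0]}, {"jaw": 1, "translation": [0, 0, 12], "dr": [0, 0, 0]}, {"jaw": 1, "translation": [0, 0, 10], "dr": [0, 0, 0]}, {"jaw": 1, "translation": [0, 0, 0], "dr": [0, 0, 0]}, {"jaw": 1, "translation": [0, 0, 0], "dr": [0, 0, 0]}]'

```text
t: 8.33
eef_pos: [572.8, 138.4, 118.2]
tcp_rot: [0.706, 0.708, -0.001, -0.001]
contact_force: [-0.4, -0.2, -0.7]
opening: 0.247
grasp_force: 68.5
```

Run:
```python
from h import *
th=np.radians(208-10*np.arange(38)); p=25*np.c_[np.sin(th),np.cos(th)]
print(p[0].round(1)); d=np.diff(np.round(p,1),axis=0).round(1)
for i in range(0,37,5): print(i,d[i:i+5].tolist())
s=telemetry.get_state(); print(s['eef_pos'],s['contact_force'],s['tcp_rot'])
```

```text
[-11.7 -22.1]
0 [[4.0, -1.7], [4.2, -1.0], [4.4, -0.2], [4.3, 0.5], [4.2, 1.3]]
5 [[3.8, 2.0], [3.5, 2.6], [3.0, 3.2], [2.4, 3.7], [1.7, 4.0]]
10 [[1.0, 4.2], [0.2, 4.4], [-0.5, 4.3], [-1.3, 4.2], [-2.0, 3.8]]
15 [[-2.6, 3.5], [-3.2, 3.0], [-3.7, 2.4], [-4.0, 1.7], [-4.2, 1.0]]
20 [[-4.4, 0.2], [-4.3, -0.5], [-4.2, -1.3], [-3.8, -2.0], [-3.5, -2.6]]
25 [[-3.0, -3.2], [-2.4, -3.7], [-1.7, -4.0], [-1.0, -4.2], [-0.2, -4.4]]
30 [[0.5, -4.3], [1.3, -4.2], [2.0, -3.8], [2.6, -3.5], [3.2, -3.0]]
35 [[3.7, -2.4], [4.0, -1.7]]
[572.78595164 138.40355061 118.239077  ] [-0.42945168 -0.20356092 -0.72935807] [ 0.70640281  0.70780775 -0.00144942 -0.00107016]
```

Request:
move_arm --steps '[{"jaw": 1, "translation": [-4.7, -8.8, 0], "dr": [0, 0, 0]}, {"jaw": 1, "translation": [-3.5, -6.7, 0], "dr": [0, 0, 0]}, {"jaw": 1, "translation": [-1.7, -3.3, 0], "dr": [0, 0, 0]}, {"jaw": 1, "translation": [-1.8, -3.3, 0], "dr": [0, 0, 0]}, {"jaw": 1, "translation": [0, 0, 0], "dr": [0, 0, 0]}]'

```text
t: 8.75
eef_pos: [552.2, 126.8, 120.8]
tcp_rot: [0.706, 0.708, 0.001, 0.0]
contact_force: [1.5, 1.2, -2.5]
opening: 0.247
grasp_force: 68.7
```

Request:
move_arm --steps '[{"jaw": 1, "translation": [0, 0, 0], "dr": [0, 0, 0]}, {"jaw": 1, "translation": [0, 0, 0], "dr": [0, 0, 0]}, {"jaw": 1, "translation": [0, 0, 0], "dr": [0, 0, 0]}, {"jaw": 1, "translation": [0, 0, 0], "dr": [0, 0, 0]}]'

```text
t: 9.08
eef_pos: [552.5, 127.0, 120.6]
tcp_rot: [0.706, 0.708, 0.0, 0.0]
contact_force: [2.1, 1.4, 0.9]
opening: 0.251
grasp_force: 68.7
```

Run:
```python
from h import *
c=cam('wrist'); save(c,'w5.png'); s=telemetry.get_state(); print(s['eef_pos'],s['contact_force']); tool2(c,151); brass(c)
```

```text
[552.47607375 127.01310234 120.59136826] [1.76621577 0.88665357 1.12759193]
tool 1755 ((552.2679443359375, 128.23585510253906), (21.481149673461914, 25.491552352905273), 0.16821838915348053) 152.81328440355807
brass 360 ((569.61572265625, 138.46380615234375), (66.22212219238281, 67.61595916748047), 46.079017639160156)
blue 3 [536.36151582 122.46209707  53.        ]
```

View pics/w5.png

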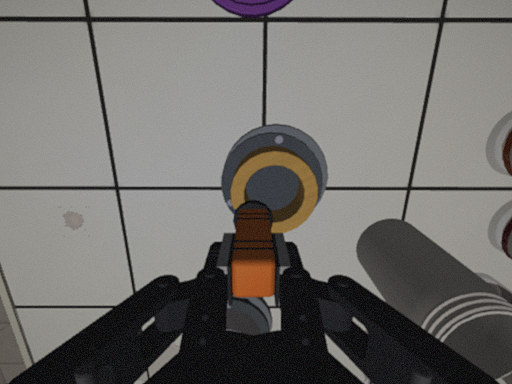

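In contact at the mark: the blade is against the ring, the reaction is about 2 N, and the collar has shifted about 4.8 mm. Starting clockwise, checking at half way.

Request:
move_arm --steps '[{"jaw": 1, "translation": [4.0, -1.7, 0], "dr": [0, 0, 0]}, {"jaw": 1, "translation": [4.2, -1.0, 0], "dr": [0, 0, 0]}, {"jaw": 1, "translation": [4.4, -0.2, 0], "dr": [0, 0, 0]}, {"jaw": 1, "translation": [4.3, 0.5, 0], "dr": [0, 0, 0]}, {"jaw": 1, "translation": [4.2, 1.3, 0], "dr": [0, 0, 0]}]'

```text
t: 9.55
eef_pos: [550.7, 148.4, 120.2]
tcp_rot: [0.706, 0.708, -0.0, -0.0]
contact_force: [1.0, -0.3, -1.6]
opening: 0.249
grasp_force: 68.7
```

Request:
move_arm --steps '[{"jaw": 1, "translation": [3.8, 2.0, 0], "dr": [0, 0, 0]}, {"jaw": 1, "translation": [3.5, 2.6, 0], "dr": [0, 0, 0]}, {"jaw": 1, "translation": [3.0, 3.2, 0], "dr": [0, 0, 0]}, {"jaw": 1, "translation": [2.4, 3.7, 0], "dr": [0, 0, 0]}, {"jaw": 1, "translation": [0, 0, 0], "dr": [0, 0, 0]}]'

```text
t: 9.97
eef_pos: [562.8, 161.0, 120.1]
tcp_rot: [0.706, 0.708, -0.0, -0.0]
contact_force: [0.6, -1.6, -0.5]
opening: 0.247
grasp_force: 68.7
```

```bash
cat > chk.py <<'E'
from h import *
c=cam('wrist'); s=telemetry.get_state(); d=s['eef_pos'][:2]-[574.3,137.9]; f=s['contact_force']
print('t',s['t'],s['eef_pos'],'r',np.hypot(*d),'ang',np.degrees(np.arctan2(d[1],d[0]))%360,'F',f); tool2(c,151); brass(c)
E
python3 chk.py
```

```text
t 10.0167 [562.52245394 160.77536136 120.04632774] r 25.72921974570483 ang 117.24200343402293 F [-1.34678706 -2.12819286 -0.89537986]
tool 1697 ((562.4990234375, 162.3426513671875), (21.155160903930664, 24.943445205688477), 0.6262302398681641) 152.31732920840193
brass 286 ((573.748046875, 147.46112060546875), (63.4891242980957, 66.63800048828125), 79.58151245117188)
```

Request:
move_arm --steps '[{"jaw": 1, "translation": [1.7, 4.0, 0], "dr": [0, 0, 0]}, {"jaw": 1, "translation": [1.0, 4.2, 0], "dr": [0, 0, 0]}, {"jaw": 1, "translation": [0.2, 4.4, 0], "dr": [0, 0, 0]}, {"jaw": 1, "translation": [-0.5, 4.3, 0], "dr": [0, 0, 0]}, {"jaw": 1, "translation": [-1.3, 4.2, 0], "dr": [0, 0, 0]}]'

```text
t: 10.43
eef_pos: [583.8, 161.9, 120.2]
tcp_rot: [0.706, 0.708, -0.0, -0.0]
contact_force: [-1.7, -1.9, -1.0]
opening: 0.244
grasp_force: 68.7
```

Request:
move_arm --steps '[{"jaw": 1, "translation": [-2.0, 3.8, 0], "dr": [0, 0, 0]}, {"jaw": 1, "translation": [-2.6, 3.5, 0], "dr": [0, 0, 0]}, {"jaw": 1, "translation": [-3.2, 3.0, 0], "dr": [0, 0, 0]}, {"jaw": 1, "translation": [-3.7, 2.4, 0], "dr": [0, 0, 0]}, {"jaw": 1, "translation": [0, 0, 0], "dr": [0, 0, 0]}]'

```text
t: 10.85
eef_pos: [596.5, 149.6, 120.2]
tcp_rot: [0.707, 0.708, -0.0, -0.0]
contact_force: [-1.2, -0.7, -0.9]
opening: 0.248
grasp_force: 68.8
```

```bash
python3 chk.py
```

```text
t 10.9 [596.28916308 149.89903978 120.15809666] r 25.049955059034918 ang 28.620400819559343 F [-1.81440082 -0.41468687 -0.40338211]
tool 1701 ((596.2342529296875, 150.82835388183594), (21.170578002929688, 24.942420959472656), 0.5768265128135681) 152.3986310585665
brass 317 ((579.2579956054688, 141.64736938476562), (65.17430114746094, 68.61547088623047), 84.58039855957031)
blue 69 [550.5407979  125.29055225  53.        ]
```

Angle 28.6° against 28° planned, radius 25, and still in contact. Now the second half.

Request:
move_arm --steps '[{"jaw": 1, "translation": [-4.0, 1.7, 0], "dr": [0, 0, 0]}, {"jaw": 1, "translation": [-4.2, 1.0, 0], "dr": [0, 0, 0]}, {"jaw": 1, "translation": [-4.4, 0.2, 0], "dr": [0, 0, 0]}, {"jaw": 1, "translation": [-4.3, -0.5, 0], "dr": [0, 0, 0]}, {"jaw": 1, "translation": [-4.2, -1.3, 0], "dr": [0, 0, 0]}]'

```text
t: 11.32
eef_pos: [597.4, 128.9, 120.3]
tcp_rot: [0.706, 0.708, 0.0, -0.0]
contact_force: [-0.6, 2.4, -1.2]
opening: 0.247
grasp_force: 68.8
```

Request:
move_arm --steps '[{"jaw": 1, "translation": [-3.8, -2.0, 0], "dr": [0, 0, 0]}, {"jaw": 1, "translation": [-3.5, -2.6, 0], "dr": [0, 0, 0]}, {"jaw": 1, "translation": [-3.0, -3.2, 0], "dr": [0, 0, 0]}, {"jaw": 1, "translation": [-2.4, -3.7, 0], "dr": [0, 0, 0]}, {"jaw": 1, "translation": [0, 0, 0], "dr": [0, 0, 0]}]'

```text
t: 11.73
eef_pos: [585.4, 116.2, 120.4]
tcp_rot: [0.706, 0.708, 0.0, 0.0]
contact_force: [-1.2, 2.7, -0.8]
opening: 0.249
grasp_force: 68.9
```

```bash
python3 chk.py
```

```text
t 11.7833 [585.69211035 116.4706641  120.47035684] r 24.269252466234338 ang 297.9956857865442 F [-0.77779688  1.21845417 -0.50792052]
tool 1762 ((585.1851806640625, 117.59442138671875), (21.456697463989258, 25.445703506469727), 0.17807115614414215) 152.59653761546036
brass 371 ((574.2568969726562, 134.93394470214844), (66.37329864501953, 67.34770965576172), 136.119140625)
blue 78 [546.52429333 119.56619754  53.        ]
```

Request:
move_arm --steps '[{"jaw": 1, "translation": [-1.7, -4.0, 0], "dr": [0, 0, 0]}, {"jaw": 1, "translation": [-1.0, -4.2, 0], "dr": [0, 0, 0]}, {"jaw": 1, "translation": [-0.2, -4.4, 0], "dr": [0, 0, 0]}, {"jaw": 1, "translation": [0.5, -4.3, 0], "dr": [0, 0, 0]}, {"jaw": 1, "translation": [1.3, -4.2, 0], "dr": [0, 0, 0]}]'

```text
t: 12.2
eef_pos: [564.5, 115.3, 120.5]
tcp_rot: [0.706, 0.708, 0.0, 0.0]
contact_force: [3.2, 2.6, -0.9]
opening: 0.248
grasp_force: 68.9
```

Request:
move_arm --steps '[{"jaw": 1, "translation": [2.0, -3.8, 0], "dr": [0, 0, 0]}, {"jaw": 1, "translation": [2.6, -3.5, 0], "dr": [0, 0, 0]}, {"jaw": 1, "translation": [3.2, -3.0, 0], "dr": [0, 0, 0]}, {"jaw": 1, "translation": [3.7, -2.4, 0], "dr": [0, 0, 0]}, {"jaw": 1, "translation": [2.4, -1.0, 0], "dr": [0, 0, 0]}]'

```text
t: 12.62
eef_pos: [550.9, 129.6, 120.4]
tcp_rot: [0.706, 0.708, 0.0, 0.0]
contact_force: [1.6, -0.2, -0.6]
opening: 0.245
grasp_force: 68.9
```

Request:
move_arm --steps '[{"jaw": 1, "translation": [0, 0, 0], "dr": [0, 0, 0]}, {"jaw": 1, "translation": [0, 0, 0], "dr": [0, 0, 0]}]'

```text
t: 12.78
eef_pos: [551.2, 129.4, 120.4]
tcp_rot: [0.706, 0.708, 0.0, 0.0]
contact_force: [1.8, -0.2, -1.0]
opening: 0.241
grasp_force: 68.9
```

```bash
python3 chk.py
```

```text
t 12.8333 [551.22589009 129.29455586 120.37199644] r 24.62657541708725 ang 200.45290202548208 F [2.20420707 0.3042293  0.06944382]
tool 1733 ((550.9144287109375, 130.5502471923828), (21.419025421142578, 24.896251678466797), 0.21087314188480377) 152.59275741579125
brass 357 ((568.5769653320312, 140.21893310546875), (66.09330749511719, 67.43795013427734), 47.038326263427734)
blue 1 [534.70441886 124.32192368  53.        ]
```

The lap is complete, about 6° past the mark and in contact throughout. Move off the wall, lift out and travel back above the rack.

Request:
move_arm --steps '[{"jaw": 1, "translation": [4.3, 11.5, 0], "dr": [0, 0, 0]}, {"jaw": 1, "translation": [4.3, 11.5, 0], "dr": [0, 0, 0]}, {"jaw": 1, "translation": [0, 0, 0], "dr": [0, 0, 0]}, {"jaw": 1, "translation": [0, 0, -10], "dr": [0, 0, 0]}, {"jaw": 1, "translation": [0, 0, -20], "dr": [0, 0, 0]}]'

```text
t: 13.25
eef_pos: [571.1, 137.2, 147.3]
tcp_rot: [0.706, 0.708, -0.003, -0.002]
contact_force: [0.2, -0.5, -1.5]
opening: 0.246
grasp_force: 69.0
```

Request:
move_arm --steps '[{"jaw": 1, "translation": [0, 0, -25], "dr": [0, 0, 0]}, {"jaw": 1, "translation": [0, 0, -20], "dr": [0, 0, 0]}, {"jaw": 1, "translation": [-15, 0, 0], "dr": [0, 0, 0]}, {"jaw": 1, "translation": [-30, -2, 0], "dr": [0, 0, 0]}, {"jaw": 1, "translation": [-38, -2, 0], "dr": [0, 0, 0]}]'

```text
t: 13.67
eef_pos: [569.6, 55.7, 196.6]
tcp_rot: [0.705, 0.709, 0.0, 0.0]
contact_force: [1.1, -0.0, -2.5]
opening: 0.244
grasp_force: 69.1
```

Request:
move_arm --steps '[{"jaw": 1, "translation": [-38, -2, 0], "dr": [0, 0, 0]}, {"jaw": 1, "translation": [-38, -2, 0], "dr": [0, 0, 0]}, {"jaw": 1, "translation": [-38, -2, 0], "dr": [0, 0, 0]}, {"jaw": 1, "translation": [-38, -2, 0], "dr": [0, 0, 0]}, {"jaw": 1, "translation": [-38, -2, 0], "dr": [0, 0, 0]}]'

```text
t: 14.08
eef_pos: [559.3, -136.8, 196.0]
tcp_rot: [0.706, 0.708, -0.0, -0.0]
contact_force: [0.5, 0.3, -0.9]
opening: 0.249
grasp_force: 69.1
```

Request:
move_arm --steps '[{"jaw": 1, "translation": [-38, -2, 0], "dr": [0, 0, 0]}, {"jaw": 1, "translation": [-38, -2, 0], "dr": [0, 0, 0]}, {"jaw": 1, "translation": [-38, -2, 0], "dr": [0, 0, 0]}, {"jaw": 1, "translation": [-25, -2, 0], "dr": [0, 0, 0]}, {"jaw": 1, "translation": [-10, 0, 0], "dr": [0, 0, 0]}]'

```text
t: 14.5
eef_pos: [551.1, -287.9, 195.7]
tcp_rot: [0.708, 0.707, -0.001, -0.0]
contact_force: [1.0, -0.4, -0.7]
opening: 0.245
grasp_force: 69.1
```

Request:
move_arm --steps '[{"jaw": 1, "translation": [0, 0, 0], "dr": [0, 0, 0]}, {"jaw": 1, "translation": [0, 0, 0], "dr": [0, 0, 0]}, {"jaw": 1, "translation": [0, 0, 0], "dr": [0, 0, 0]}, {"jaw": 1, "translation": [0, 0, 0], "dr": [0, 0, 0]}, {"jaw": 1, "translation": [0, 0, 0], "dr": [0, 0, 0]}]'

```text
t: 14.92
eef_pos: [553.2, -282.7, 195.5]
tcp_rot: [0.706, 0.708, 0.0, -0.0]
contact_force: [-0.3, 0.6, -0.2]
opening: 0.243
grasp_force: 69.1
```

```bash
cat > chk2.py <<'E'
from h import *
import sys
z=float(sys.argv[1])
for i in range(2):
    c=cam('wrist'); s=telemetry.get_state(); print('t',s['t'],s['eef_pos'],s['tcp_rot'].round(4),s['contact_force'])
    P=cloud(c); h,sa,v=cv2.split(cv2.cvtColor(c['color'],cv2.COLOR_RGB2HSV))
    m=(h<14)&(sa>120)&(v>60)&(abs(P[...,2]-z)<6)&(np.hypot(P[...,0]-550,P[...,1]+292)<50)
    vv,uu=np.nonzero(m); zz=np.median(P[m][:,2]); q=np.array([ray(c,u,w,zz)[:2] for u,w in zip(uu,vv)],np.float32)
    print('tool',len(q),cv2.minAreaRect(q),zz); deck(c)
E
python3 chk2.py 228
```

```text
t 14.9667 [ 553.20824616 -282.85869373  195.46709847] [ 7.058e-01  7.084e-01  1.000e-04 -0.000e+00] [-1.17405942  0.29676876 -0.19338425]
tool 1680 ((552.9544677734375, -280.67901611328125), (21.114471435546875, 23.998577117919922), 0.3032337725162506) 227.67041305452491
deck 3356 ((549.0587158203125, -333.81414794921875), (185.427001953125, 61.310543060302734), 88.40583038330078) 63.277151763903774
t 15.0167 [ 553.17484723 -283.08359199  195.41808312] [0.7059 0.7083 0.     0.    ] [-1.32944295  0.31945265 -0.94656363]
tool 1678 ((552.9537353515625, -280.85791015625), (21.11036491394043, 23.996170043945312), 0.2790469229221344) 227.68438718277503
deck 3372 ((548.299072265625, -333.92913818359375), (185.8223419189453, 61.51310729980469), 87.9793930053711) 63.26949752836617
```

Request:
move_arm --steps '[{"jaw": 1, "translation": [-10.6, -3.0, 0], "dr": [0, 0, 0]}, {"jaw": 1, "translation": [0, 0, 10], "dr": [0, 0, 0]}, {"jaw": 1, "translation": [0, 0, 15], "dr": [0, 0, 0]}, {"jaw": 1, "translation": [0, 0, 15], "dr": [0, 0, 0]}, {"jaw": 1, "translation": [0, 0, 5], "dr": [0, 0, 0]}]'

```text
t: 15.43
eef_pos: [548.3, -294.3, 146.7]
tcp_rot: [0.707, 0.708, -0.0, -0.002]
contact_force: [-0.5, 0.9, -1.4]
opening: 0.25
grasp_force: 69.1
```

Request:
move_arm --steps '[{"jaw": 1, "translation": [0, 0, 0], "dr": [0, 0, 0]}, {"jaw": 1, "translation": [0, 0, 0], "dr": [0, 0, 0]}, {"jaw": 1, "translation": [0, 0, 0], "dr": [0, 0, 0]}, {"jaw": 1, "translation": [0, 0, 0], "dr": [0, 0, 0]}, {"jaw": 1, "translation": [0, 0, 0], "dr": [0, 0, 0]}]'

```text
t: 15.85
eef_pos: [550.5, -295.1, 151.4]
tcp_rot: [0.706, 0.708, 0.0, 0.001]
contact_force: [0.1, -0.2, -0.5]
opening: 0.247
grasp_force: 69.1
```

```bash
python3 chk2.py 182
```

```text
t 15.9 [ 550.41196489 -295.03781781  151.28536608] [7.064e-01 7.078e-01 2.000e-04 8.000e-04] [ 1.01358131 -0.67232106 -1.01223436]
tool 1725 ((550.1730346679688, -292.2962951660156), (21.12118148803711, 25.638660430908203), 0.13022540509700775) 183.5984432135986
deck 5158 ((548.7191162109375, -334.1993713378906), (186.20101928710938, 60.73366928100586), 88.2514877319336) 63.280876979988896
t 15.95 [ 550.27055714 -294.96814605  151.04840044] [7.064e-01 7.078e-01 1.000e-04 6.000e-04] [-0.13539543 -0.69776633 -1.32985679]
tool 1743 ((550.0912475585938, -292.4795227050781), (21.133543014526367, 25.09712791442871), 0.1431693136692047) 183.42846306407483
deck 5165 ((548.904296875, -333.5163879394531), (184.9846954345703, 61.198272705078125), 88.19284057617188) 63.297953992247166
```

Request:
move_arm --steps '[{"jaw": 1, "translation": [1.0, -0.4, 0], "dr": [0, 0, 0]}, {"jaw": 1, "translation": [0, 0, 8], "dr": [0, 0, 0]}, {"jaw": 1, "translation": [0, 0, 8], "dr": [0, 0, 0]}, {"jaw": 1, "translation": [0, 0, 6], "dr": [0, 0, 0]}, {"jaw": 1, "translation": [0, 0, 0], "dr": [0, 0, 0]}]'

```text
t: 16.37
eef_pos: [548.2, -292.9, 125.4]
tcp_rot: [0.706, 0.708, -0.0, -0.002]
contact_force: [-0.1, -0.0, -1.7]
opening: 0.247
grasp_force: 69.1
```

Request:
move_arm --steps '[{"jaw": 1, "translation": [0, 0, 0], "dr": [0, 0, 0]}, {"jaw": 1, "translation": [0, 0, 5], "dr": [0, 0, 0]}, {"jaw": 1, "translation": [0, 0, 5], "dr": [0, 0, 0]}, {"jaw": 1, "translation": [0, 0, 0], "dr": [0, 0, 0]}, {"jaw": 1, "translation": [0, 0, 0], "dr": [0, 0, 0]}]'

```text
t: 16.78
eef_pos: [549.2, -293.6, 117.8]
tcp_rot: [0.706, 0.708, -0.0, -0.0]
contact_force: [-0.1, 0.1, 0.4]
opening: 0.244
grasp_force: 69.1
```

```bash
python3 chk2.py 150
```

```text
t 16.8333 [ 549.42651847 -293.68752249  118.14079425] [ 7.064e-01  7.078e-01 -0.000e+00 -2.000e-04] [ 0.94678268  0.20904054 -1.27959499]
tool 1690 ((548.9210815429688, -291.5813903808594), (20.900768280029297, 24.069265365600586), 0.6166516542434692) 149.97137081467827
deck 6407 ((548.812744140625, -329.12335205078125), (175.85223388671875, 61.07855987548828), 88.22095489501953) 63.29479110161344
t 16.8833 [ 549.57339446 -293.78500285  118.40630244] [7.064e-01 7.078e-01 0.000e+00 1.000e-04] [ 0.08424613  0.02779738 -1.82549894]
tool 1697 ((549.1888427734375, -291.43865966796875), (21.118614196777344, 24.540990829467773), 0.21152567863464355) 150.34427755982915
deck 6394 ((548.75439453125, -329.15350341796875), (175.95932006835938, 61.021244049072266), 88.14856719970703) 63.2843389226141
```

Inserted freely at (549.2,−291.5), with 11 mm still to go. Lower gently to the deck.

Request:
move_arm --steps '[{"jaw": 1, "translation": [0, 0, 4], "dr": [0, 0, 0]}, {"jaw": 1, "translation": [0, 0, 3], "dr": [0, 0, 0]}, {"jaw": 1, "translation": [0, 0, 3], "dr": [0, 0, 0]}, {"jaw": 1, "translation": [0, 0, 0], "dr": [0, 0, 0]}, {"jaw": 1, "translation": [0, 0, 0], "dr": [0, 0, 0]}]'

```text
t: 17.3
eef_pos: [549.2, -293.6, 107.8]
tcp_rot: [0.706, 0.708, -0.0, -0.0]
contact_force: [0.1, 1.4, -0.7]
opening: 0.249
grasp_force: 69.1
```

Request:
move_arm --steps '[{"jaw": 1, "translation": [0, 0, 1], "dr": [0, 0, 0]}, {"jaw": 1, "translation": [0, 0, 0], "dr": [0, 0, 0]}, {"jaw": 1, "translation": [0, 0, 0], "dr": [0, 0, 0]}]'

```text
t: 17.55
eef_pos: [549.6, -293.8, 107.4]
tcp_rot: [0.706, 0.708, 0.0, 0.0]
contact_force: [-0.9, -0.1, -0.8]
opening: 0.249
grasp_force: 69.1
```

```bash
python3 chk2.py 139
```

```text
t 17.6 [ 549.58308386 -293.78392296  107.41278231] [7.064e-01 7.078e-01 0.000e+00 1.000e-04] [-0.31328542 -0.26916296 -0.83057432]
tool 1680 ((549.2354125976562, -291.5329284667969), (20.899824142456055, 24.655500411987305), 0.6137739419937134) 139.55664966630138
deck 6645 ((548.9500732421875, -324.1470031738281), (166.04861450195312, 61.227848052978516), 88.37834930419922) 63.29883938679582
t 17.65 [ 549.56993271 -293.78975843  107.4186166 ] [7.064e-01 7.078e-01 0.000e+00 1.000e-04] [-0.83360892  0.11506577 -1.90762755]
tool 1705 ((549.3359985351562, -291.2232360839844), (21.122886657714844, 25.06986427307129), 0.1919621229171753) 139.66683213608616
deck 6638 ((548.9099731445312, -324.08447265625), (165.69850158691406, 61.35076141357422), 88.2764892578125) 63.28636469743634
```

Request:
move_arm --steps '[{"jaw": 1, "translation": [0, 0, 0.9], "dr": [0, 0, 0]}, {"jaw": 1, "translation": [0, 0, 0], "dr": [0, 0, 0]}, {"jaw": 1, "translation": [0, 0, 0], "dr": [0, 0, 0]}]' --newtons 20

```text
t: 17.9
eef_pos: [549.8, -293.9, 106.8]
tcp_rot: [0.706, 0.708, 0.0, 0.0]
contact_force: [-0.3, -0.0, 1.1]
opening: 0.247
grasp_force: 69.4
```

Request:
move_arm --steps '[{"jaw": 0.7, "translation": [0, 0, 0], "dr": [0, 0, 0]}, {"jaw": 0.6, "translation": [0, 0, 0], "dr": [0, 0, 0]}, {"jaw": 0.5, "translation": [0, 0, 0], "dr": [0, 0, 0]}, {"jaw": 0.5, "translation": [0, 0, 0], "dr": [0, 0, 0]}, {"jaw": 0.5, "translation": [0, 0, 0], "dr": [0, 0, 0]}]'

```text
t: 18.32
eef_pos: [549.5, -293.7, 106.3]
tcp_rot: [0.706, 0.708, -0.0, -0.0]
contact_force: [0.5, 0.5, 0.6]
opening: 0.494
grasp_force: 0.0
```

Request:
move_arm --steps '[{"jaw": 0.5, "translation": [0, 0, -10], "dr": [0, 0, 0]}, {"jaw": 0.5, "translation": [0, 0, -20], "dr": [0, 0, 0]}, {"jaw": 0.5, "translation": [0, 0, -30], "dr": [0, 0, 0]}, {"jaw": 0.5, "translation": [0, 0, -30], "dr": [0, 0, 0]}, {"jaw": 0.5, "translation": [0, 0, -30], "dr": [0, 0, 0]}]'

```text
t: 18.73
eef_pos: [549.3, -293.6, 228.3]
tcp_rot: [0.706, 0.708, -0.0, -0.0]
contact_force: [-0.1, 0.1, 0.0]
opening: 0.5
grasp_force: 0.0
```

Request:
move_arm --steps '[{"jaw": 0.5, "translation": [30, 0, 0], "dr": [0, 0, 0]}, {"jaw": 0.5, "translation": [30, 0, 0], "dr": [0, 0, 0]}, {"jaw": 0.5, "translation": [30, 0, 0], "dr": [0, 0, 0]}, {"jaw": 0.5, "translation": [0, 0, 0], "dr": [0, 0, 0]}, {"jaw": 0.5, "translation": [0, 0, 0], "dr": [0, 0, 0]}]'

```text
t: 19.15
eef_pos: [549.7, -202.5, 227.5]
tcp_rot: [0.706, 0.709, 0.0, 0.001]
contact_force: [0.6, -1.1, -0.6]
opening: 0.497
grasp_force: 0.0
```

```bash
python3 chk2.py 139
python3 - <<'E'
from h import *
c=cam('wrist'); save(c,'w6.png'); s=cam('side'); im=np.hstack([c['color'][100:340,130:430],cv2.resize(s['color'][215:359,230:350],(300*2//3*1,240))])[:,:,::-1]
cv2.imwrite('pics/f.png',cv2.resize(np.ascontiguousarray(im),None,fx=1.55,fy=1.55))
E
```

```text
t 19.2 [ 549.56026698 -203.543681    227.2897969 ] [7.059e-01 7.083e-01 0.000e+00 6.000e-04] [-0.00972265 -1.03822897  0.36557536]
tool 356 ((549.3875122070312, -291.67205810546875), (24.167490005493164, 19.688518524169922), 89.60155487060547) 138.78372541661133
deck 3739 ((548.8269653320312, -333.8671875), (185.63291931152344, 61.34659194946289), 88.25196838378906) 63.136501530696144
t 19.25 [ 549.46192417 -204.1535942   227.0408517 ] [ 7.063e-01  7.079e-01 -1.000e-04  5.000e-04] [-0.53612208 -0.78239116  0.29285128]
tool 354 ((548.9719848632812, -291.3376159667969), (19.601486206054688, 24.12837028503418), 0.8305939435958862) 138.97426266608326
deck 3774 ((548.7346801757812, -333.8732604980469), (186.51211547851562, 61.20769119262695), 88.19041442871094) 63.13020926538957
```

View pics/f.png

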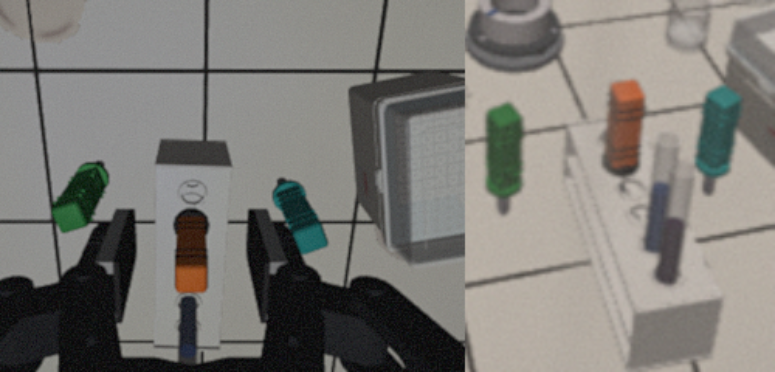

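The tool stands upright in its hole with its flange on the deck and its top at z≈139, as at the start. The tubes and look-alikes haven't been disturbed, and the gripper is clear.

```bash
python3 -c "
from h import *
print(ticket.sign_off())"
```

```text
the job is handed in; nothing more can be done
None
```

The job is handed in at about 19 s: I ran the tool once clockwise round the brass collar's edge from the blue mark to just past it, in contact at each check (about 2 N), then put it back upright in its rack hole, flange on the deck.

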